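# Move the lens kit to the other rack in reverse order

## Robot

A 6-joint arm with a two-finger parallel gripper is mounted at the origin on a cart in front of the work surface, level with it; the furniture and walls round the work are solid. World frame = base frame: x ahead of the robot, y to its left, z up, the work surface at z = 0. Lengths are in m, angles in rad, forces in N, time in s.
With the tool pointing down it reaches from about 0.3 to 0.775 m from the base axis. Payload 14.6 kg.
Tool frame: the origin (TCP) lies on the centre line of the jaws, within the pads' length; the fingertips stand 19 mm ahead of it and the grasp point (between the pads) is the TCP; y points along the fingers, x is the direction in which the jaws open and shut, and the axes are right-handed (so a half turn about y gives the same grasp; the last joint's range is limited). The gripper opens to 94 mm and grips with 3 to 60 N. Pads are 16 mm wide; open, the fingers measure 119 mm over their backs; the gripper's body (75 mm by 177 mm) begins 78 mm behind the grasp point.
Start: joints at [-1.263, 0.3, 1.521, -0, 1.321, -0.067], TCP at [0.201, -0.512, 0.224] pointing down, gripper open.
Joint ranges: [-3.03, 3.03], [-0.79, 2.21], [0.23, 2.52], [-1.04, 4.18], [0, 3.07], [-2.55, 2.55]. Speed limits (rad/s): [2.22, 2.22, 2.57, 3.14, 3.14, 3.14].

## Interface

Orientations are given as [roll, pitch, yaw] about the fixed x, y, z axes, in that order (R = Rz(yaw) Ry(pitch) Rx(roll)).
In Python, from station import get_obs, cams, workorder gives the robot as it stands.
- The arm moves only by the shell command python3 -m handwheel 'ROWS' [FORCE]. ROWS is JSON, a list of rows, each an object of numbers: "fingers": the opening, from -1 (shut) to 1 (fully open); "x", "y", "z": the shift along the tool's x, y, z in m; "spin": the turn about the tool's y in degrees. In form: [{"fingers": .., "x": .., "y": .., "z": .., "spin": ..}, ...]. A call has exactly 10 rows; each row is the pose to reach, as a shift and turn from the pose commanded when the call began, along the tool's axes at that moment; what a row does not reach only later rows make up. A row lasts 1/10 s, in which the tool goes at most 50 mm and 8.59 degrees, less where a joint would pass 70% of its speed; a pose out of reach is approached as far as the arm can. A call with a gripper value outside its range is refused whole. The fingers move at their own pace and stop on an object; FORCE is the grip in N (left out, the last holds). Time passes only in rows, so rows that repeat a pose let the fingers close, or fill a call up. It gives the time, the measured TCP pose, the force and the opening at its end, in the units of the state.
- get_obs(): the state, without advancing time (a new reading comes with each control period).
- cams.camera(name): name is "scene" or "top" or "wrist"; returns (picture, depth): 384x512x3 uint8, red, green, blue; 384x512 float32, m along the optical axis (not along the pixel's ray), 0 where there is no reading.
- cams.get_calibration(name): a dict with "fx", "fy", "cx", "cy" (pixels), "view" (4x4, takes a point from world to camera coordinates). Camera axes: x right, y down, z forward; pixel columns grow to the right and rows downward; lengths in m; the calibration is good to about 2 mm. A picture is of the moment at which its call begins: read the wrist's pose just before it. get_calibration takes no time and is no camera call; for the wrist camera it gives the pose at the moment of the call.
- workorder.hand_in(): hands the job in, once; it reports no verdict.
The state is a dict: "time_s": time; "qpos": joint angles; "joint_vel": joint speeds; "tau": joint torques, N m; "ee_pos": TCP position; "eef_rot": TCP orientation; "force": force on the tool from outside, world axes, zero at the start; "moment": the same for the moment, N m; "grip_width": finger opening in m.
Only numpy, scipy, OpenCV 4.12 (cv2) and the standard library are available. Lean on these libraries where they do the work, as an engineer would, in place of code of your own. Each camera call takes 0.05 s, during which the arm holds its last target. There are 200 camera calls.

## Task

Move the four microscope pieces (black bottle, brown bottle, eyepiece, objective lens) from the grey rack to the empty white rack, one in each place, in reverse order: the piece that stands furthest left in the grey rack goes furthest right in the white one, the second from the left goes second from the right, and so on. Stand each upright in the middle of its pad and never let one tip over.

Things in the scene. Friction and masses are not known exactly. Their poses are not given: they have to be found in the camera images.
- full_rack: Grey plastic rack, full at the start, fixed; 267 (own y) x 66 (own x) mm. Base 6 mm high; 3 mm separators up to z 14 mm make a row of four places, open front and back. Right of the racks (y under 0.1 m) stands a fixed microscope, 0.4 m high. Origin: centre of underside. Places at own y = -0.099, -0.033, 0.033, 0.099 m, x = 0. Own +y is to the robot's left, +x away from it, yaw under 0.4.
- empty_rack: White plastic rack, empty at the start, fixed; 267 (own y) x 66 (own x) mm. Base 6 mm high; 3 mm separators up to z 14 mm make a row of four places, open front and back, each with a round rubber pad, 54 mm wide, top at z 9 mm. Origin: centre of underside. Places at own y = -0.099, -0.033, 0.033, 0.099 m, x = 0. Own +y is to the robot's left, +x away from it, yaw under 0.4.
- bottle_black: Round black bottle with a ribbed black screw cap and a pale label, 72 mm tall, body 46 mm and cap 49 mm in diameter. Loose, standing upright in one of the places of the grey rack. Origin: centre of its underside; z up along its axis; round, so its yaw is of no matter. 30 to 170 g.
- bottle_amber: Round brown glass bottle with a narrower black cap, 62 mm tall; body 30 mm in diameter up to about 46 mm, cap 24 mm above. Loose, standing upright in one of the places of the grey rack. Origin: centre of its underside; z up along its axis; round, so its yaw is of no matter. 30 to 170 g.
- eyepiece: Black microscope eyepiece standing on its rubber cup, 52 mm tall, 40 mm in diameter at the widest. Loose, standing upright in one of the places of the grey rack. Origin: centre of its underside; z up along its axis; round, so its yaw is of no matter. 30 to 170 g.
- objective: White egg-shaped microscope objective lens, 45 mm tall, 28 mm in diameter at the widest, narrower at the top; hold it at about half height. Loose, standing upright in one of the places of the grey rack. Origin: centre of its underside; z up along its axis; round, so its yaw is of no matter. 30 to 170 g.
- pad_bottle_black: Round black rubber pad, 54 mm in diameter, 3 mm thick, on which the black bottle stands at the start; fixed in the grey rack, it stays there and so marks the place that piece came from. Origin: centre of its underside, 6 mm above the bench.
- pad_bottle_amber: Round black rubber pad, 54 mm in diameter, 3 mm thick, on which the brown bottle stands at the start; fixed in the grey rack, it stays there and so marks the place that piece came from. Origin: centre of its underside, 6 mm above the bench.
- pad_eyepiece: Round black rubber pad, 54 mm in diameter, 3 mm thick, on which the eyepiece stands at the start; fixed in the grey rack, it stays there and so marks the place that piece came from. Origin: centre of its underside, 6 mm above the bench.
- pad_objective: Round black rubber pad, 54 mm in diameter, 3 mm thick, on which the objective stands at the start; fixed in the grey rack, it stays there and so marks the place that piece came from. Origin: centre of its underside, 6 mm above the bench.
Mind the look-alikes: they are no part of the job. What is shaped like the bottle_black but green or turquoise is not meant.

How it is judged:
At the end, for the whole second after the job is handed in: Each piece stands upright (within 0.1 rad) and at rest on a pad of the white rack, within 12 mm of the pad's centre along and across the rack, in the place mirrored end for end from the one it had in the grey rack (own y in the white rack = minus own y of its former place) (((y of pad_bottle_black in the frame of full_rack between -0.114 and -0.084 m and y of bottle_black in the frame of empty_rack between 0.087 and 0.111 m) or (y of pad_bottle_black in the frame of full_rack between -0.048 and -0.018 m and y of bottle_black in the frame of empty_rack between 0.021 and 0.045 m) or (y of pad_bottle_black in the frame of full_rack between 0.018 and 0.048 m and y of bottle_black in the frame of empty_rack between -0.045 and -0.021 m) or (y of pad_bottle_black in the frame of full_rack between 0.084 and 0.114 m and y of bottle_black in the frame of empty_rack between -0.111 and -0.087 m)) and x of bottle_black in the frame of empty_rack between -0.012 and 0.012 m and z of bottle_black in the frame of empty_rack between 0.005 and 0.013 m and angle between each of bottle_black, bottle_amber, eyepiece, objective's own z axis and vertical below 0.1 rad and linear speed of each of bottle_black, bottle_amber, eyepiece, objective below 0.03 m/s and ((y of pad_bottle_amber in the frame of full_rack between -0.114 and -0.084 m and y of bottle_amber in the frame of empty_rack between 0.087 and 0.111 m) or (y of pad_bottle_amber in the frame of full_rack between -0.048 and -0.018 m and y of bottle_amber in the frame of empty_rack between 0.021 and 0.045 m) or (y of pad_bottle_amber in the frame of full_rack between 0.018 and 0.048 m and y of bottle_amber in the frame of empty_rack between -0.045 and -0.021 m) or (y of pad_bottle_amber in the frame of full_rack between 0.084 and 0.114 m and y of bottle_amber in the frame of empty_rack between -0.111 and -0.087 m)) and x of bottle_amber in the frame of empty_rack between -0.012 and 0.012 m and z of bottle_amber in the frame of empty_rack between 0.005 and 0.013 m and ((y of pad_eyepiece in the frame of full_rack between -0.114 and -0.084 m and y of eyepiece in the frame of empty_rack between 0.087 and 0.111 m) or (y of pad_eyepiece in the frame of full_rack between -0.048 and -0.018 m and y of eyepiece in the frame of empty_rack between 0.021 and 0.045 m) or (y of pad_eyepiece in the frame of full_rack between 0.018 and 0.048 m and y of eyepiece in the frame of empty_rack between -0.045 and -0.021 m) or (y of pad_eyepiece in the frame of full_rack between 0.084 and 0.114 m and y of eyepiece in the frame of empty_rack between -0.111 and -0.087 m)) and x of eyepiece in the frame of empty_rack between -0.012 and 0.012 m and z of eyepiece in the frame of empty_rack between 0.005 and 0.013 m and ((y of pad_objective in the frame of full_rack between -0.114 and -0.084 m and y of objective in the frame of empty_rack between 0.087 and 0.111 m) or (y of pad_objective in the frame of full_rack between -0.048 and -0.018 m and y of objective in the frame of empty_rack between 0.021 and 0.045 m) or (y of pad_objective in the frame of full_rack between 0.018 and 0.048 m and y of objective in the frame of empty_rack between -0.045 and -0.021 m) or (y of pad_objective in the frame of full_rack between 0.084 and 0.114 m and y of objective in the frame of empty_rack between -0.111 and -0.087 m)) and x of objective in the frame of empty_rack between -0.012 and 0.012 m and z of objective in the frame of empty_rack between 0.005 and 0.013 m); the robot touches nothing.
It fails at once if a piece is tipped over (leans more than 0.6 rad) (angle between any of bottle_black, bottle_amber, eyepiece, objective's own z axis and vertical above 0.6 rad).
It also fails if it takes over 125 s, if anything falls off the work surface, if the arm or the gripper's body presses on something with over 40 N, if the wrist force passes 120 N, or if a joint passes its speed limit or range.

## Working session

There is one attempt and no reset: what is moved stays moved. The work goes in short steps, Python scripts to look and compute and a shell command to move; the robot and the scene stay as the last step left them, time stands still between calls to the robot, and variables do not carry over. Pictures are saved under pics/ and viewed, about 12 in all and at most 16, crops included, and the job is handed in when it is done.

```bash
ls; mkdir -p pics; python3 - <<'E'
from station import get_obs,cams
import cv2,numpy as np
o=get_obs()
for k in o: print(k,np.round(o[k],4))
for n in("scene","top","wrist"):
    c=cams.get_calibration(n); print(n,c['fx'],c['cx'],c['cy'],np.round(c['view'],3).tolist())
ims=[]
for n in("scene","top"):
    p,d=cams.camera(n); np.savez(f'pics/{n}0.npz',p=p,d=d); cv2.imwrite(f'pics/{n}0.png',cv2.resize(p[:,:,::-1],(768,576)))
E
```

```text
pics
time_s 0.0
qpos [-1.2626  0.3005  1.5216 -0.      1.3207 -0.0666]
joint_vel [-0.0012 -0.0004 -0.0012  0.0003 -0.001   0.0013]
tau [ 9.00000e-04 -5.31803e+01 -3.52740e+01  7.09000e-02  2.43000e-02
 -1.00000e-04]
ee_pos [ 0.2013 -0.5116  0.2239]
eef_rot [-1.5707e+00  1.2000e-03 -1.1960e+00]
force [ 0.2507 -0.3268 -0.7203]
moment [-0.0392  0.0651  0.0572]
grip_width 0.094
scene 449.69352420305387 245.79226438920097 181.93518101752304 [[-0.766, -0.642, -0.009, 0.631], [-0.271, 0.336, -0.902, 0.05], [0.583, -0.689, -0.431, 0.977], [0.0, 0.0, 0.0, 1.0]]
top 480.3442989994012 256.4335106988166 191.25922645681806 [[-0.02, -1.0, 0.004, 0.34], [-0.994, 0.019, -0.111, 0.54], [0.111, -0.006, -0.994, 1.08], [0.0, 0.0, 0.0, 1.0]]
wrist 288.48495416229673 255.9182691786146 190.979442419747 [[0.367, -0.93, -0.001, -0.55], [-0.895, -0.353, 0.273, -0.029], [-0.255, -0.099, -0.962, 0.392], [0.0, 0.0, 0.0, 1.0]]
```

View pics/top0.png

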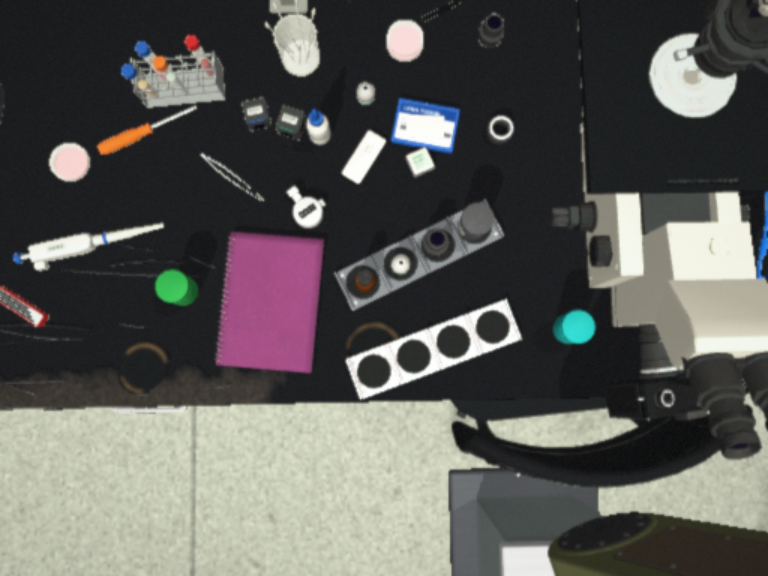

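View pics/scene0.png

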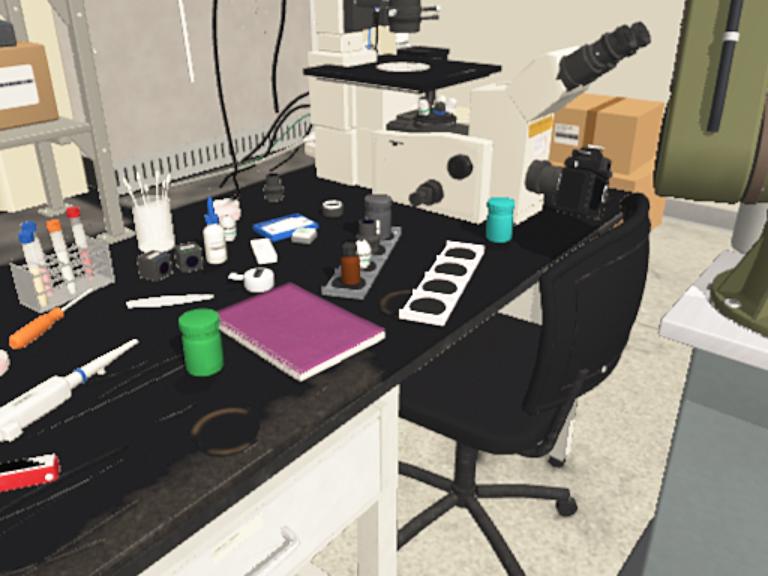

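Top view (768x576): grey rack from left to right holds amber bottle (365,280), objective (400,263), eyepiece (437,243), black bottle (478,222). White pads are at (374,370), (414,355), (454,341), (493,327). The look-alikes are the green jar (176,287) and the turquoise jar (575,326). The piece at (478,222) is black and stands in the grey rack, so it is the one meant. I'll measure these, plus obstacle heights for the swing past the microscope.

```bash
cat > h.py <<'E'
import numpy as np,cv2
from station import get_obs,cams
def pts(c,d):
    v,u=np.mgrid[:384,:512]; P=np.stack([(u-c['cx'])/c['fx']*d,(v-c['cy'])/c['fy']*d,d],-1)
    V=np.array(c['view']); W=(P-V[:3,3])@V[:3,:3]; W[d<=0]=np.nan; return W
def ray(c,u,v,z):
    V=np.array(c['view']);R=V[:3,:3];o=-R.T@V[:3,3]
    r=R.T@np.array([(u-c['cx'])/c['fx'],(v-c['cy'])/c['fy'],1]); return o+r*(z-o[2])/r[2]
def st():
    o=get_obs(); return np.round(o['ee_pos'],4),np.round(o['eef_rot'],3),round(o['grip_width'],4)
def step(target,yaw=None):
    """shift in tool axes + spin (deg) to reach world target, tool vertical"""
    o=get_obs();a=o['eef_rot'][2];d=np.array(target)-o['ee_pos']
    s=dict(x=d[0]*np.cos(a)+d[1]*np.sin(a),y=-d[2],z=-d[0]*np.sin(a)+d[1]*np.cos(a))
    if yaw is not None: s['spin']=-np.degrees(yaw-a)
    return {k:round(float(v),4) for k,v in s.items()}
E
python3 - <<'E'
from h import *
c=cams.get_calibration('top');f=np.load('pics/top0.npz');p,d=f['p'],f['d']
W=pts(c,d);s=1.5
# white pads
g=cv2.cvtColor(p,cv2.COLOR_RGB2GRAY)
P=[]
for u,v in((374,370),(414,355),(454,341),(493,327)):
    m=(g<110).astype(np.uint8);n,l,S,C=cv2.connectedComponentsWithStats(m)
    k=l[int(v/s),int(u/s)];P.append(ray(c,*C[k],.009));print('pad',S[k][4],np.round(C[k],1),np.round(P[-1],4))
P=np.array(P);e=P[0]-P[3];print('white yaw',np.arctan2(-e[0],e[1]),np.linalg.norm(e),P.mean(0))
# grey pieces: depth points above top
R=None
for nm,u,v,lo in(('amber',365,280,.063),('obj',400,263,.042),('eye',437,243,.05),('black',478,222,.072)):
    w=W[int(v/s)-16:int(v/s)+16,int(u/s)-16:int(u/s)+16].reshape(-1,3); 
    q=w[(w[:,2]>lo)];print(nm,len(q),np.round(np.median(q,0),4),np.round((q.min(0)+q.max(0))/2,4),np.round(q.max(0)-q.min(0),3))
# height map (cm), both cams
c2=cams.get_calibration('scene');f2=np.load('pics/scene0.npz')
A=np.concatenate([W.reshape(-1,3),pts(c2,f2['d']).reshape(-1,3)]);A=A[~np.isnan(A[:,0])]
xs=np.arange(0,.85,.05);ys=np.arange(.5,-.75,-.05)
print('y      ',' '.join(f'{int(round(y*100)):3d}' for y in ys))
for x in xs[::-1]:
    r=[]
    for y in ys:
        m=(abs(A[:,0]-x)<.025)&(abs(A[:,1]-y)<.025);r.append(f'{int(round(A[m,2].max()*100)):3d}' if m.sum() else '  .')
    print(f'x {x:.2f} ',' '.join(r))
E
```

```text
pad 371 [248.8 247. ] [0.4193 0.3498 0.009 ]
pad 369 [275.4 237.1] [0.441  0.2873 0.009 ]
pad 365 [301.8 227.3] [0.4627 0.2252 0.009 ]
pad 360 [328.  217.4] [0.4844 0.1631 0.009 ]
white yaw 0.3356937292896865 0.19764940137630016 [0.45187132 0.25635775 0.009     ]
amber 87 [0.5573 0.3596 0.0698] [0.5575 0.3605 0.0691] [0.022 0.02  0.011]
obj 102 [0.5809 0.305  0.0483] [0.5815 0.3057 0.0505] [0.026 0.025 0.017]
eye 142 [0.6151 0.2502 0.0602] [0.6153 0.2501 0.0586] [0.029 0.027 0.016]
black 379 [0.6407 0.1902 0.0801] [0.6415 0.1895 0.0792] [0.048 0.047 0.013]
y        50  45  40  35  30  25  20  15  10   5   0  -5 -10 -15 -20 -25 -30 -35 -40 -45 -50 -55 -60 -65 -70
x 0.80    4  12  11   2   2   2   2   2  26  26  42  42  26  26  28  28   .   .   .   .   .   .   .   .   .
x 0.75    0   1   2   1   2   2   1   0  26  27  52  50  38  37  26   .   .   .   .   .   .   .   .   .   .
x 0.70    2   3   1   1   0   0   0   1  26  27  27  27  27  27  26   1   1   .   .   .   .   .   .   .   .
x 0.65    2   3   0   0   1   6   9   9  26  26  26  27  27  26  26   6   1 -33   .   .   .   .   .   .  
[... 706 characters left out ...]
  34   8   1 -74 -74 -74 -74 -74 -74 -74 -74 -74 -74
x 0.25  -74 -74 -74 -74 -74 -74  -4   7   8  46  48  43   8 -14 -74 -73 -74 -74 -74 -74 -74 -74 -74 -74 -74
x 0.20  -74 -74 -74 -74 -74 -74 -74  28  41  43 -75 -74 -74 -74 -74 -74 -74 -74 -74  21 -74  21 -74 -74   .
x 0.15  -74 -74 -74 -74 -74 -73 -65  29  41  41   0   0   0   0   .   .   . -74 -74 -74 -74 -74 -73 -74   .
x 0.10  -74 -74 -74 -74 -74 -74 -65   0  37  40  14   8   0   0 -65 -74 -74 -74 -74 -74 -74 -74 -74 -74   .
x 0.05  -74 -74 -74 -74 -74 -74 -65   0  20  17  14   .   . -65 -65 -74 -74 -74 -74 -73 -74 -74 -74 -74   .
x 0.00  -74 -74 -74 -73 -74 -74 -65   0   1   .   .   .   .   .   .   .   .   .   . -74 -74 -74 -74 -75   .
```

Measured: white pads on a line with yaw 0.336 and a spacing of 65.9 mm. The pieces are located. The microscope occupies y −0.15 to 0.05 and reaches about 0.37 m, so I'll cross above it at about 0.5.

```bash
python3 -m handwheel '[{"y":-0.05,"fingers":1},{"y":-0.1,"fingers":1},{"y":-0.15,"fingers":1},{"y":-0.2,"fingers":1},{"y":-0.25,"fingers":1},{"y":-0.28,"fingers":1},{"y":-0.28,"fingers":1,"x":-0.03,"z":0.04,"spin":-8},{"y":-0.28,"fingers":1,"x":-0.06,"z":0.08,"spin":-16},{"y":-0.28,"fingers":1,"x":-0.09,"z":0.12,"spin":-24},{"y":-0.28,"fingers":1,"x":-0.09,"z":0.12,"spin":-24}]' 15; python3 -c "
from h import *
print(st(),step([.5,-.05,.5],.0),step([.5,.22,.5],.42), get_obs()['qpos'])"
```

```text
(array([ 0.2013, -0.5116,  0.2239]), array([-1.571e+00,  1.000e-03, -1.196e+00]), 0.0938) {'x': -0.3202, 'y': -0.2761, 'z': 0.447, 'spin': -68.5287} {'x': -0.5715, 'y': -0.2761, 'z': 0.5458, 'spin': -92.5929} [-1.26264882e+00  3.00404592e-01  1.52153528e+00  2.21221925e-05
  1.32068456e+00 -6.66035272e-02]validation failed for argument at $[0]...
```

```bash
python3 -m handwheel '[{"fingers":1,"x":0,"y":-0.05,"z":0,"spin":0},{"fingers":1,"x":0,"y":-0.1,"z":0,"spin":0},{"fingers":1,"x":0,"y":-0.15,"z":0,"spin":0},{"fingers":1,"x":0,"y":-0.2,"z":0,"spin":0},{"fingers":1,"x":0,"y":-0.25,"z":0,"spin":0},{"fingers":1,"x":0,"y":-0.28,"z":0,"spin":0},{"fingers":1,"x":-0.03,"y":-0.28,"z":0.04,"spin":-8},{"fingers":1,"x":-0.06,"y":-0.28,"z":0.08,"spin":-16},{"fingers":1,"x":-0.09,"y":-0.28,"z":0.12,"spin":-24},{"fingers":1,"x":-0.09,"y":-0.28,"z":0.12,"spin":-24}]' 15; python3 -c "
from h import *
print(st(),step([.5,-.05,.5],.0),step([.5,.22,.5],.42), get_obs()['qpos'])"
```

```text
time_s: 1.1
ee_pos: [0.282, -0.3804, 0.5056]
eef_rot: [-1.571, -0.002, -0.768]
force: [0.5, 0.0, 1.1]
grip_width: 0.0937
(array([ 0.282 , -0.3804,  0.5056]), array([-1.571, -0.002, -0.768]), 0.0937) {'x': -0.0727, 'y': 0.0056, 'z': 0.3891, 'spin': -43.9934} {'x': -0.2602, 'y': 0.0056, 'z': 0.5834, 'spin': -68.0576} [-1.01053282e+00  8.69057347e-02  1.13745218e+00  6.42377019e-04
  1.91509066e+00 -2.42486537e-01]
```

```bash
python3 -m handwheel '[{"fingers":1,"x":-0.01,"y":0,"z":0.049,"spin":-6},{"fingers":1,"x":-0.02,"y":0,"z":0.098,"spin":-12},{"fingers":1,"x":-0.03,"y":0,"z":0.147,"spin":-18},{"fingers":1,"x":-0.04,"y":0,"z":0.195,"spin":-24},{"fingers":1,"x":-0.05,"y":0,"z":0.244,"spin":-30},{"fingers":1,"x":-0.06,"y":0,"z":0.293,"spin":-36},{"fingers":1,"x":-0.07,"y":0,"z":0.341,"spin":-42},{"fingers":1,"x":-0.075,"y":0,"z":0.39,"spin":-48},{"fingers":1,"x":-0.11,"y":0,"z":0.425,"spin":-54},{"fingers":1,"x":-0.145,"y":0,"z":0.46,"spin":-60}]'; python3 -c "
from h import *
print(st(),step([.5,.25,.4],.4))"
```

```text
time_s: 2.1
ee_pos: [0.4999, 0.0469, 0.5033]
eef_rot: [-1.57, 0.002, 0.273]
force: [0.7, 0.3, 0.3]
grip_width: 0.0941
(array([0.4999, 0.0469, 0.5033]), array([-1.57 ,  0.002,  0.273]), 0.0941) {'x': 0.0548, 'y': 0.1033, 'z': 0.1955, 'spin': -7.2834}
```

```bash
python3 -m handwheel '[{"fingers":1,"x":0.01,"y":0,"z":0.045,"spin":-4},{"fingers":1,"x":0.025,"y":0,"z":0.09,"spin":-7.3},{"fingers":1,"x":0.04,"y":0,"z":0.135,"spin":-7.3},{"fingers":1,"x":0.05,"y":0.02,"z":0.175,"spin":-7.3},{"fingers":1,"x":0.055,"y":0.055,"z":0.195,"spin":-7.3},{"fingers":1,"x":0.055,"y":0.1,"z":0.195,"spin":-7.3},{"fingers":1,"x":0.055,"y":0.1,"z":0.195,"spin":-7.3},{"fingers":1,"x":0.055,"y":0.1,"z":0.195,"spin":-7.3},{"fingers":1,"x":0.055,"y":0.1,"z":0.195,"spin":-7.3},{"fingers":1,"x":0.055,"y":0.1,"z":0.195,"spin":-7.3}]'; python3 -c "
from h import *
print(st());c=cams.get_calibration('wrist');p,d=cams.camera('wrist')
np.savez('pics/w1.npz',p=p,d=d,view=c['view'],cx=c['cx'],cy=c['cy'],fx=c['fx'],fy=c['fy'])
cv2.imwrite('pics/w1.png',cv2.resize(p[:,:,::-1],(768,576)))"
```

```text
time_s: 3.1
ee_pos: [0.5008, 0.2478, 0.407]
eef_rot: [-1.571, -0.004, 0.397]
force: [0.3, -0.4, 0.4]
grip_width: 0.0942
(array([0.5008, 0.2478, 0.407 ]), array([-1.571, -0.004,  0.397]), 0.0942)
```

View pics/w1.png

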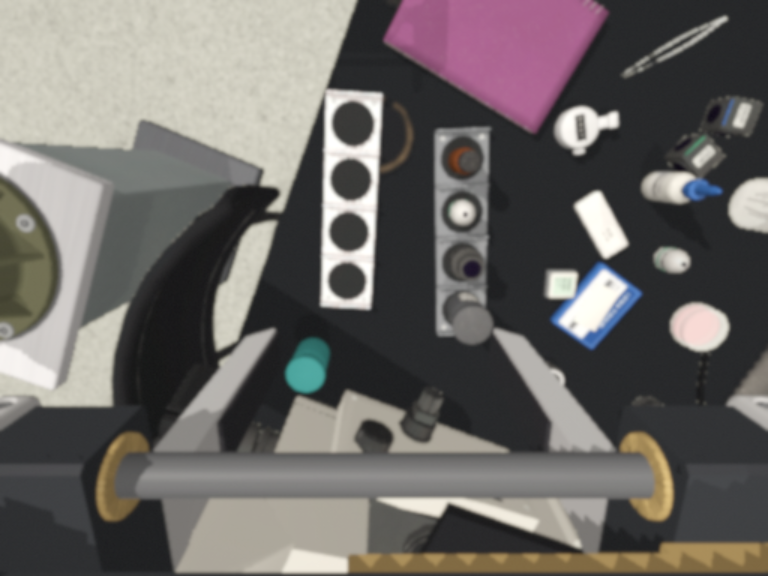

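The wrist view shows the white pads (351,122), (350,180), (349,232), (346,281) and the grey rack with amber (463,158), objective (462,211), eyepiece (466,264) and black bottle (470,320). I'll measure these here as the second view.

```bash
python3 - <<'E'
from h import *
f=np.load('pics/w1.npz');c={k:f[k] for k in('view','cx','cy','fx','fy')};p,d=f['p'],f['d'];W=pts(c,d);s=1.5
g=cv2.cvtColor(p,cv2.COLOR_RGB2GRAY)
n,l,S,C=cv2.connectedComponentsWithStats((g<110).astype(np.uint8));P=[]
for u,v in((351,122),(350,180),(349,232),(346,281)):
    k=l[int(v/s),int(u/s)];P.append(ray(c,*C[k],.009));print('pad',S[k][4],np.round(P[-1],4))
e=P[0]-P[3];print('yaw',np.arctan2(-e[0],e[1]),np.linalg.norm(e))
for nm,u,v,h,t in(('amber',463,158,.071,.006),('obj',462,211,.054,.02),('eye',466,264,.061,.02),('black',470,320,.081,.006)):
    w=W[int(v/s)-18:int(v/s)+18,int(u/s)-18:int(u/s)+18].reshape(-1,3)
    q=w[w[:,2]>h-t];print(nm,len(q),np.round((q.min(0)+q.max(0))/2,4),np.round(q.max(0)-q.min(0),3),q[:,2].max().round(4))
# grey rack: points at base-height between .003 and .018 near rack
for src in('w','t'):
    if src=='t':
        f=np.load('pics/top0.npz');W=pts(cams.get_calibration('top'),f['d'])
    a=.4;Y=np.array([-np.sin(a),np.cos(a)]);X=np.array([np.cos(a),np.sin(a)])
    q=W.reshape(-1,3);q=q[~np.isnan(q[:,0])];r=q[:,:2]-[.6,.27]
    m=(abs(r@Y)<.17)&(abs(r@X)<.06)&(q[:,2]>.0035)
    b=cv2.minAreaRect((q[m][:,:2]*1000).astype(np.float32));print(src,m.sum(),b)
E
```

```text
pad 585 [0.4187 0.3501 0.009 ]
pad 526 [0.4406 0.288  0.009 ]
pad 474 [0.4622 0.2256 0.009 ]
pad 426 [0.4842 0.1635 0.009 ]
yaw 0.3377433141652554 0.19772062339702512
amber 166 [0.5571 0.3612 0.0699] [0.023 0.023 0.009] 0.0742
obj 209 [0.5807 0.3061 0.045 ] [0.028 0.029 0.02 ] 0.0552
eye 255 [0.6145 0.2508 0.0529] [0.03  0.03  0.022] 0.064
black 601 [0.6026 0.2214 0.2374] [0.123 0.108 0.325] 0.3997
w 20910 ((584.6507568359375, 287.9489440917969), (109.74192810058594, 303.4818115234375), 17.528989791870117)
t 2935 ((601.0841674804688, 277.5652770996094), (100.71157836914062, 329.8445129394531), 20.747323989868164)
```

The two views agree to about 1 mm. Going for the black bottle, first above it.

```bash
python3 -c "
from h import *
print(step([.641,.19,.16]),step([.641,.19,.035]))"
```

```text
{'x': 0.107, 'y': 0.2464, 'z': -0.1076} {'x': 0.107, 'y': 0.3714, 'z': -0.1076}
```

```bash
python3 -m handwheel '[{"fingers":1,"x":0.025,"y":0.03,"z":-0.025,"spin":0},{"fingers":1,"x":0.05,"y":0.06,"z":-0.05,"spin":0},{"fingers":1,"x":0.075,"y":0.09,"z":-0.075,"spin":0},{"fingers":1,"x":0.1,"y":0.12,"z":-0.1,"spin":0},{"fingers":1,"x":0.107,"y":0.165,"z":-0.108,"spin":0},{"fingers":1,"x":0.107,"y":0.21,"z":-0.108,"spin":0},{"fingers":1,"x":0.107,"y":0.247,"z":-0.108,"spin":0},{"fingers":1,"x":0.107,"y":0.247,"z":-0.108,"spin":0},{"fingers":1,"x":0.107,"y":0.247,"z":-0.108,"spin":0},{"fingers":1,"x":0.107,"y":0.247,"z":-0.108,"spin":0}]'; python3 -c "
from h import *
print(step([.641,.19,.035]));c=cams.get_calibration('wrist');p,d=cams.camera('wrist')
cv2.imwrite('pics/w2.png',cv2.resize(p[:,:,::-1],(640,480)))"
```

```text
time_s: 4.15
ee_pos: [0.6419, 0.1902, 0.1609]
eef_rot: [-1.572, -0.005, 0.397]
force: [0.8, 0.8, 0.7]
grip_width: 0.0941
{'x': -0.0009, 'y': 0.1259, 'z': 0.0001}
```

View pics/w2.png

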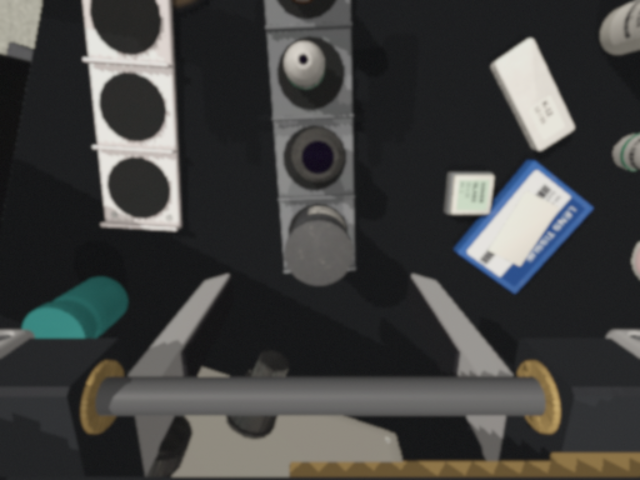

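The wrist view shows the black cap (318,250) centred between the fingertips (222,278) and (422,278). The turquoise jar (75,310) is clearly a different thing. I'll check body clearance to the microscope knob (270,365) before descending.

```bash
python3 - <<'E'
from h import *
A=[]
for n in('top','scene'):
    f=np.load(f'pics/{n}0.npz');A.append(pts(cams.get_calibration(n),f['d']).reshape(-1,3))
f=np.load('pics/w1.npz');
A=np.concatenate(A);A=A[A[:,2]>.095];r=A[:,:2]-[.641,.19];a=.397
x=r@[np.cos(a),np.sin(a)];z=r@[-np.sin(a),np.cos(a)]
m=(abs(x)<.12)&(abs(z)<.13)
i=np.argsort(-z[m])[:8];print(np.c_[x[m],z[m],A[m][:,2]][i].round(3))
E
```

```text
[[-0.047 -0.1    0.253]
 [-0.049 -0.101  0.261]
 [-0.041 -0.102  0.253]
 [-0.044 -0.103  0.253]
 [-0.051 -0.104  0.253]
 [-0.049 -0.104  0.248]
 [-0.048 -0.104  0.25 ]
 [-0.049 -0.104  0.25 ]]
```

```bash
python3 -m handwheel '[{"fingers":1,"x":-0.001,"y":0.035,"z":0,"spin":0},{"fingers":1,"x":-0.001,"y":0.07,"z":0,"spin":0},{"fingers":1,"x":-0.001,"y":0.1,"z":0,"spin":0},{"fingers":1,"x":-0.001,"y":0.125,"z":0,"spin":0},{"fingers":1,"x":-0.001,"y":0.125,"z":0,"spin":0},{"fingers":-1,"x":-0.001,"y":0.125,"z":0,"spin":0},{"fingers":-1,"x":-0.001,"y":0.125,"z":0,"spin":0},{"fingers":-1,"x":-0.001,"y":0.125,"z":0,"spin":0},{"fingers":-1,"x":-0.001,"y":0.125,"z":0,"spin":0},{"fingers":-1,"x":-0.001,"y":0.125,"z":0,"spin":0}]' 15; python3 -c "
from h import *
print(step([.419,.350,.16],.337))"
```

```text
time_s: 5.2
ee_pos: [0.64, 0.1896, 0.0331]
eef_rot: [-1.571, -0.001, 0.397]
force: [-1.1, -0.4, 1.1]
grip_width: 0.0571
{'x': -0.1416, 'y': -0.1269, 'z': 0.2334, 'spin': 3.4655}
```

```bash
python3 -m handwheel '[{"fingers":-1,"x":0,"y":0,"z":0,"spin":0},{"fingers":-1,"x":0,"y":0,"z":0,"spin":0},{"fingers":-1,"x":0,"y":0,"z":0,"spin":0},{"fingers":-1,"x":0,"y":0,"z":0,"spin":0},{"fingers":-1,"x":0,"y":0,"z":0,"spin":0},{"fingers":-1,"x":0,"y":-0.01,"z":0,"spin":0},{"fingers":-1,"x":0,"y":-0.03,"z":0,"spin":0},{"fingers":-1,"x":0,"y":-0.06,"z":0,"spin":0},{"fingers":-1,"x":0,"y":-0.1,"z":0,"spin":0},{"fingers":-1,"x":0,"y":-0.13,"z":0,"spin":0}]' 15; python3 -c "
from h import *
print(step([.419,.350,.16],.337))"
```

```text
time_s: 6.2
ee_pos: [0.6399, 0.1896, 0.1653]
eef_rot: [-1.571, -0.001, 0.398]
force: [0.1, 0.8, -0.1]
grip_width: 0.0481
{'x': -0.1415, 'y': 0.0053, 'z': 0.2334, 'spin': 3.467}
```

```bash
python3 -m handwheel '[{"fingers":-1,"x":-0.01,"y":0,"z":0.02,"spin":0},{"fingers":-1,"x":-0.034,"y":0,"z":0.055,"spin":0.5},{"fingers":-1,"x":-0.058,"y":0,"z":0.095,"spin":1},{"fingers":-1,"x":-0.082,"y":0,"z":0.135,"spin":1.5},{"fingers":-1,"x":-0.106,"y":0,"z":0.175,"spin":2.2},{"fingers":-1,"x":-0.126,"y":0,"z":0.21,"spin":3},{"fingers":-1,"x":-0.138,"y":0,"z":0.228,"spin":3.5},{"fingers":-1,"x":-0.1415,"y":0.005,"z":0.2335,"spin":3.5},{"fingers":-1,"x":-0.1415,"y":0.005,"z":0.2335,"spin":3.5},{"fingers":-1,"x":-0.1415,"y":0.005,"z":0.2335,"spin":3.5}]'; python3 -c "
from h import *
print(st(),step([.419,.350,.035],.337));c=cams.get_calibration('wrist');p,d=cams.camera('wrist')
cv2.imwrite('pics/w3.png',cv2.resize(p[:,:,::-1],(640,480)))"
```

```text
time_s: 7.2
ee_pos: [0.4196, 0.3495, 0.1574]
eef_rot: [-1.571, 0.0, 0.336]
force: [-0.0, -0.3, -1.4]
grip_width: 0.0483
(array([0.4196, 0.3495, 0.1574]), array([-1.571,  0.   ,  0.336]), 0.0483) {'x': -0.0004, 'y': 0.1224, 'z': 0.0007, 'spin': -0.0612}
```

View pics/w3.png

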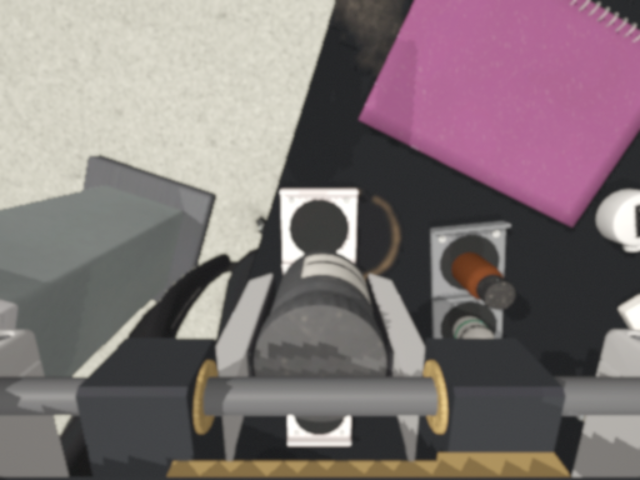

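The bottle is held upright (about (320,330)). The leftmost pad (320,228) is visible on the jaws' centre line. Lowering and releasing.

```bash
python3 -m handwheel '[{"fingers":-1,"x":0,"y":0.03,"z":0,"spin":0},{"fingers":-1,"x":0,"y":0.06,"z":0,"spin":0},{"fingers":-1,"x":0,"y":0.09,"z":0,"spin":0},{"fingers":-1,"x":0,"y":0.11,"z":0,"spin":0},{"fingers":-1,"x":0,"y":0.118,"z":0,"spin":0},{"fingers":-1,"x":0,"y":0.122,"z":0,"spin":0},{"fingers":-1,"x":0,"y":0.122,"z":0,"spin":0},{"fingers":-1,"x":0,"y":0.122,"z":0,"spin":0},{"fingers":-0.1,"x":0,"y":0.122,"z":0,"spin":0},{"fingers":0.1,"x":0,"y":0.122,"z":0,"spin":0}]'; python3 -c "
from h import *
print(st(),step([.615,.2505,.16],.397))"
```

```text
time_s: 8.25
ee_pos: [0.4192, 0.3503, 0.0361]
eef_rot: [-1.57, -0.001, 0.336]
force: [1.0, 0.0, -0.3]
grip_width: 0.0511
(array([0.4192, 0.3503, 0.0361]), array([-1.57e+00, -1.00e-03,  3.36e-01]), 0.0511) {'x': 0.1519, 'y': -0.1239, 'z': -0.1589, 'spin': -3.4671}
```

```bash
python3 -m handwheel '[{"fingers":0.7,"x":0,"y":0,"z":0,"spin":0},{"fingers":0.7,"x":0,"y":0,"z":0,"spin":0},{"fingers":0.7,"x":0,"y":0,"z":0,"spin":0},{"fingers":0.7,"x":0,"y":0,"z":0,"spin":0},{"fingers":0.7,"x":0,"y":-0.03,"z":0,"spin":0},{"fingers":0.7,"x":0,"y":-0.07,"z":0,"spin":0},{"fingers":1,"x":0,"y":-0.115,"z":0,"spin":0},{"fingers":1,"x":0.025,"y":-0.124,"z":-0.03,"spin":0},{"fingers":1,"x":0.055,"y":-0.124,"z":-0.06,"spin":-1},{"fingers":1,"x":0.085,"y":-0.124,"z":-0.095,"spin":-2}]'; python3 -c "
from h import *
print(st(),step([.615,.2505,.16],.397));c=cams.get_calibration('wrist');p,d=cams.camera('wrist')
cv2.imwrite('pics/w4.png',cv2.resize(p[:,:,::-1],(640,480)))"
```

```text
time_s: 9.25
ee_pos: [0.5317, 0.2881, 0.1603]
eef_rot: [-1.571, -0.001, 0.373]
force: [-0.2, 0.3, -0.1]
grip_width: 0.0941
(array([0.5317, 0.2881, 0.1603]), array([-1.571e+00, -1.000e-03,  3.730e-01]), 0.0941) {'x': 0.0639, 'y': 0.0003, 'z': -0.0654, 'spin': -1.3625}
```

View pics/w4.png

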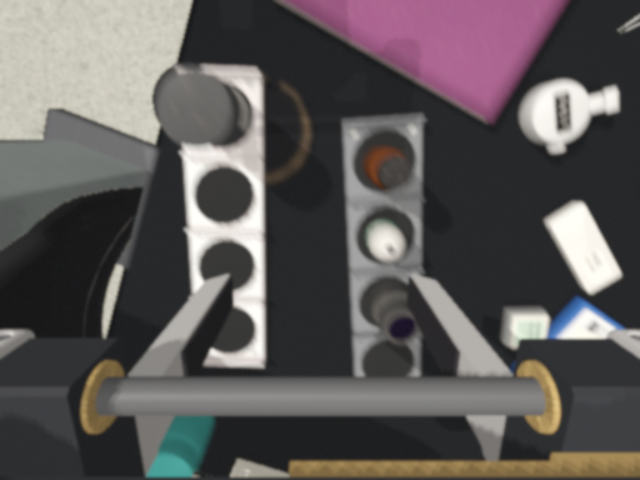

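The black bottle (200,110) stands in the leftmost white place. Next the eyepiece.

```bash
python3 -m handwheel '[{"fingers":1,"x":0.03,"y":0,"z":-0.03,"spin":-1.4},{"fingers":1,"x":0.055,"y":0,"z":-0.056,"spin":-1.4},{"fingers":1,"x":0.064,"y":0,"z":-0.0655,"spin":-1.4},{"fingers":1,"x":0.064,"y":0,"z":-0.0655,"spin":-1.4},{"fingers":1,"x":0.064,"y":0.035,"z":-0.0655,"spin":-1.4},{"fingers":0.7,"x":0.064,"y":0.07,"z":-0.0655,"spin":-1.4},{"fingers":0.7,"x":0.064,"y":0.1,"z":-0.0655,"spin":-1.4},{"fingers":0.7,"x":0.064,"y":0.125,"z":-0.0655,"spin":-1.4},{"fingers":0.7,"x":0.064,"y":0.125,"z":-0.0655,"spin":-1.4},{"fingers":-1,"x":0.064,"y":0.125,"z":-0.0655,"spin":-1.4}]'; python3 -m handwheel '[{"fingers":-1,"x":0,"y":0,"z":0,"spin":0},{"fingers":-1,"x":0,"y":0,"z":0,"spin":0},{"fingers":-1,"x":0,"y":0,"z":0,"spin":0},{"fingers":-1,"x":0,"y":0,"z":0,"spin":0},{"fingers":-1,"x":0,"y":0,"z":0,"spin":0},{"fingers":-1,"x":0,"y":0,"z":0,"spin":0},{"fingers":-1,"x":0,"y":0,"z":0,"spin":0},{"fingers":-1,"x":0,"y":0,"z":0,"spin":0},{"fingers":-1,"x":0,"y":0,"z":0,"spin":0},{"fingers":-1,"x":0,"y":0,"z":0,"spin":0}]' 15; python3 -c "
from h import *
print(st())"
```

```text
time_s: 10.3
ee_pos: [0.6136, 0.2513, 0.0353]
eef_rot: [-1.571, -0.0, 0.396]
force: [0.4, -0.0, 0.8]
grip_width: 0.0753
time_s: 11.3
ee_pos: [0.6142, 0.2507, 0.0349]
eef_rot: [-1.571, -0.001, 0.396]
force: [-0.9, -0.2, 5.4]
grip_width: 0.0396
(array([0.6142, 0.2507, 0.0349]), array([-1.571e+00, -1.000e-03,  3.960e-01]), 0.0396)
```

```bash
python3 -m handwheel '[{"fingers":-1,"x":0,"y":0,"z":0,"spin":0},{"fingers":-1,"x":0,"y":0,"z":0,"spin":0},{"fingers":-1,"x":0,"y":-0.002,"z":0,"spin":0},{"fingers":-1,"x":0,"y":-0.004,"z":0,"spin":0},{"fingers":-1,"x":0,"y":-0.006,"z":0,"spin":0},{"fingers":-1,"x":0,"y":-0.008,"z":0,"spin":0},{"fingers":-1,"x":0,"y":-0.01,"z":0,"spin":0},{"fingers":-1,"x":0,"y":-0.012,"z":0,"spin":0},{"fingers":-1,"x":0,"y":-0.012,"z":0,"spin":0},{"fingers":-1,"x":0,"y":-0.012,"z":0,"spin":0}]' 15; python3 -c "
from h import *
p,d=cams.camera('wrist')
a=p[150:384,120:400];p2,_=cams.camera('scene');b=p2[110:215,200:300]
cv2.imwrite('pics/w5.png',np.hstack([cv2.resize(a,(400,400)),cv2.resize(b,(400,400))])[:,:,::-1])"
```

```text
time_s: 12.3
ee_pos: [0.6139, 0.2506, 0.0464]
eef_rot: [-1.571, 0.0, 0.396]
force: [-0.7, -0.1, -1.9]
grip_width: 0.0395
```

View pics/w5.png

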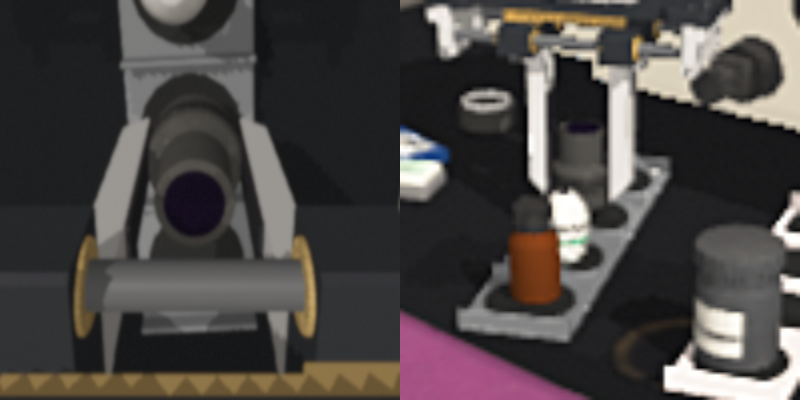

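The eyepiece is held upright between the jaws. The wrist force shows its weight (−1.9 N) and the opening holds at 39.5 mm. Carrying it to the second pad.

```bash
python3 -c "
from h import *
print(step([.4408,.2877,.16],.337),step([.4408,.2877,.0355]))"
```

```text
{'x': -0.1454, 'y': -0.1137, 'z': 0.1009, 'spin': 3.3612} {'x': -0.1454, 'y': 0.0108, 'z': 0.1009}
```

```bash
python3 -m handwheel '[{"fingers":-1,"x":0,"y":-0.03,"z":0,"spin":0},{"fingers":-1,"x":0,"y":-0.07,"z":0,"spin":0},{"fingers":-1,"x":-0.01,"y":-0.08,"z":0.005,"spin":0},{"fingers":-1,"x":-0.04,"y":-0.08,"z":0.025,"spin":1},{"fingers":-1,"x":-0.075,"y":-0.08,"z":0.05,"spin":2},{"fingers":-1,"x":-0.11,"y":-0.08,"z":0.075,"spin":3.4},{"fingers":-1,"x":-0.135,"y":-0.08,"z":0.093,"spin":3.4},{"fingers":-1,"x":-0.1455,"y":-0.08,"z":0.101,"spin":3.4},{"fingers":-1,"x":-0.1455,"y":-0.08,"z":0.101,"spin":3.4},{"fingers":-1,"x":-0.1455,"y":-0.08,"z":0.101,"spin":3.4}]'; python3 -c "
from h import *
print(st(),step([.4408,.2877,.0355],.337))"
```

```text
time_s: 13.4
ee_pos: [0.4418, 0.2877, 0.1267]
eef_rot: [-1.571, -0.001, 0.336]
force: [0.2, 0.3, -1.0]
grip_width: 0.0399
(array([0.4418, 0.2877, 0.1267]), array([-1.571e+00, -1.000e-03,  3.360e-01]), 0.0399) {'x': -0.0009, 'y': 0.0912, 'z': 0.0003, 'spin': -0.0355}
```

```bash
python3 -m handwheel '[{"fingers":-1,"x":-0.001,"y":0.03,"z":0,"spin":0},{"fingers":-1,"x":-0.001,"y":0.06,"z":0,"spin":0},{"fingers":-1,"x":-0.001,"y":0.08,"z":0,"spin":0},{"fingers":-1,"x":-0.001,"y":0.087,"z":0,"spin":0},{"fingers":-1,"x":-0.001,"y":0.091,"z":0,"spin":0},{"fingers":-1,"x":-0.001,"y":0.091,"z":0,"spin":0},{"fingers":-1,"x":-0.001,"y":0.091,"z":0,"spin":0},{"fingers":-0.1,"x":-0.001,"y":0.091,"z":0,"spin":0},{"fingers":0.1,"x":-0.001,"y":0.091,"z":0,"spin":0},{"fingers":0.5,"x":-0.001,"y":0.091,"z":0,"spin":0}]'; python3 -m handwheel '[{"fingers":0.7,"x":0,"y":0,"z":0,"spin":0},{"fingers":0.7,"x":0,"y":0,"z":0,"spin":0},{"fingers":0.7,"x":0,"y":0,"z":0,"spin":0},{"fingers":0.7,"x":0,"y":0,"z":0,"spin":0},{"fingers":0.7,"x":0,"y":-0.03,"z":0,"spin":0},{"fingers":0.7,"x":0,"y":-0.07,"z":0,"spin":0},{"fingers":1,"x":0,"y":-0.11,"z":0,"spin":0},{"fingers":1,"x":0.03,"y":-0.124,"z":-0.0,"spin":0},{"fingers":1,"x":0.06,"y":-0.124,"z":-0.0,"spin":-1},{"fingers":1,"x":0.09,"y":-0.124,"z":-0.0,"spin":-2}]'; python3 -c "
from h import *
print(step([.581,.306,.16],.397),step([.581,.306,.032],.397));p,d=cams.camera('wrist')
cv2.imwrite('pics/w6.png',cv2.resize(p[:,:,::-1],(640,480)))"
```

```text
time_s: 14.4
ee_pos: [0.44, 0.2876, 0.0359]
eef_rot: [-1.571, -0.001, 0.336]
force: [1.1, -0.0, -0.1]
grip_width: 0.0551
time_s: 15.4
ee_pos: [0.5259, 0.3176, 0.1604]
eef_rot: [-1.571, -0.002, 0.372]
force: [0.9, -0.0, 0.2]
grip_width: 0.0942
{'x': 0.0471, 'y': 0.0004, 'z': -0.0308, 'spin': -1.425} {'x': 0.0471, 'y': 0.1284, 'z': -0.0308, 'spin': -1.425}
```

View pics/w6.png

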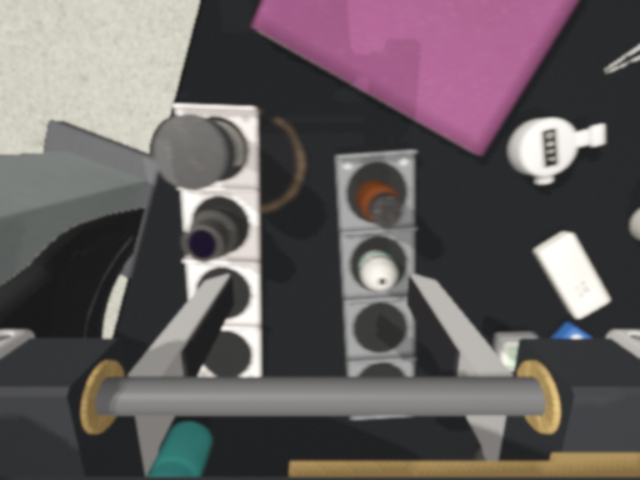

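The eyepiece (205,235) stands in the second white place. Next the objective (378,268).

```bash
python3 -m handwheel '[{"fingers":1,"x":0.025,"y":0,"z":-0.016,"spin":-1.4},{"fingers":1,"x":0.047,"y":0,"z":-0.031,"spin":-1.4},{"fingers":1,"x":0.047,"y":0,"z":-0.031,"spin":-1.4},{"fingers":1,"x":0.047,"y":0.035,"z":-0.031,"spin":-1.4},{"fingers":0.6,"x":0.047,"y":0.07,"z":-0.031,"spin":-1.4},{"fingers":0.5,"x":0.047,"y":0.1,"z":-0.031,"spin":-1.4},{"fingers":0.5,"x":0.047,"y":0.12,"z":-0.031,"spin":-1.4},{"fingers":0.5,"x":0.047,"y":0.128,"z":-0.031,"spin":-1.4},{"fingers":0.5,"x":0.047,"y":0.128,"z":-0.031,"spin":-1.4},{"fingers":-1,"x":0.047,"y":0.128,"z":-0.031,"spin":-1.4}]'; python3 -m handwheel '[{"fingers":-1,"x":0,"y":0,"z":0,"spin":0},{"fingers":-1,"x":0,"y":0,"z":0,"spin":0},{"fingers":-1,"x":0,"y":0,"z":0,"spin":0},{"fingers":-1,"x":0,"y":0,"z":0,"spin":0},{"fingers":-1,"x":0,"y":0,"z":0,"spin":0},{"fingers":-1,"x":0,"y":0,"z":0,"spin":0},{"fingers":-1,"x":0,"y":0,"z":0,"spin":0},{"fingers":-1,"x":0,"y":0,"z":0,"spin":0},{"fingers":-1,"x":0,"y":0,"z":0,"spin":0},{"fingers":-1,"x":0,"y":0,"z":0,"spin":0}]' 10; python3 -m handwheel '[{"fingers":-1,"x":0,"y":0,"z":0,"spin":0},{"fingers":-1,"x":0,"y":0,"z":0,"spin":0},{"fingers":-1,"x":0,"y":-0.002,"z":0,"spin":0},{"fingers":-1,"x":0,"y":-0.004,"z":0,"spin":0},{"fingers":-1,"x":0,"y":-0.006,"z":0,"spin":0},{"fingers":-1,"x":0,"y":-0.008,"z":0,"spin":0},{"fingers":-1,"x":0,"y":-0.01,"z":0,"spin":0},{"fingers":-1,"x":0,"y":-0.012,"z":0,"spin":0},{"fingers":-1,"x":0,"y":-0.012,"z":0,"spin":0},{"fingers":-1,"x":0,"y":-0.012,"z":0,"spin":0}]' 10;  python3 -c "
from h import *
p,d=cams.camera('wrist')
a=p[150:384,120:400];p2,_=cams.camera('scene');b=p2[110:215,200:300]
cv2.imwrite('pics/w7.png',np.hstack([cv2.resize(a,(400,400)),cv2.resize(b,(400,400))])[:,:,::-1])
print(step([.4625,.2254,.12],.337),step([.4625,.2254,.0325],.337))"
```

```text
time_s: 16.45
ee_pos: [0.5802, 0.3056, 0.0327]
eef_rot: [-1.571, -0.002, 0.396]
force: [1.2, -0.3, -0.0]
grip_width: 0.0659
time_s: 17.45
ee_pos: [0.5799, 0.3054, 0.0316]
eef_rot: [-1.571, -0.0, 0.396]
force: [-0.2, -0.1, 3.1]
grip_width: 0.0283
time_s: 18.45
ee_pos: [0.5798, 0.3053, 0.0435]
eef_rot: [-1.571, -0.0, 0.396]
force: [-0.1, -0.4, -2.1]
grip_width: 0.0287
{'x': -0.139, 'y': -0.0767, 'z': -0.0285, 'spin': 3.3668} {'x': -0.139, 'y': 0.0108, 'z': -0.0285, 'spin': 3.3668}
```

View pics/w7.png

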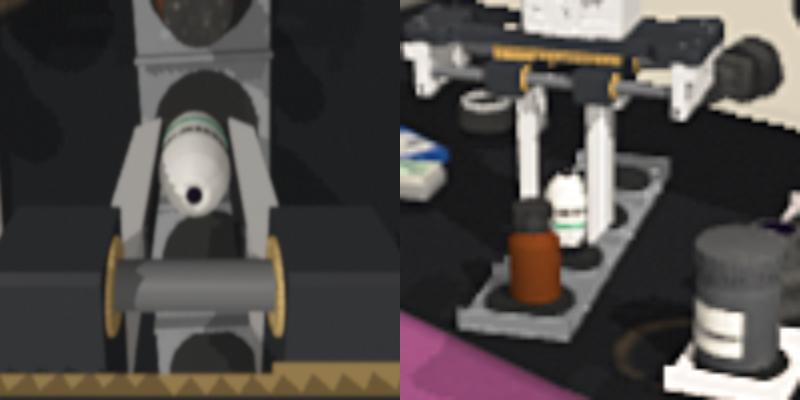

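The objective is lifted clear of its pad and upright. Carrying it to the third pad.

```bash
python3 -m handwheel '[{"fingers":-1,"x":0,"y":-0.03,"z":0,"spin":0},{"fingers":-1,"x":0,"y":-0.065,"z":0,"spin":0},{"fingers":-1,"x":-0.015,"y":-0.08,"z":-0.004,"spin":0},{"fingers":-1,"x":-0.045,"y":-0.08,"z":-0.01,"spin":1},{"fingers":-1,"x":-0.08,"y":-0.08,"z":-0.018,"spin":2},{"fingers":-1,"x":-0.115,"y":-0.08,"z":-0.025,"spin":3.4},{"fingers":-1,"x":-0.132,"y":-0.08,"z":-0.0285,"spin":3.4},{"fingers":-1,"x":-0.139,"y":-0.08,"z":-0.0285,"spin":3.4},{"fingers":-1,"x":-0.139,"y":-0.08,"z":-0.0285,"spin":3.4},{"fingers":-1,"x":-0.139,"y":-0.08,"z":-0.0285,"spin":3.4}]'; python3 -c "
from h import *
print(st(),step([.4625,.2254,.0325],.337))"
```

```text
time_s: 19.55
ee_pos: [0.4632, 0.2259, 0.1236]
eef_rot: [-1.571, -0.001, 0.337]
force: [0.8, -0.7, -1.1]
grip_width: 0.0286
(array([0.4632, 0.2259, 0.1236]), array([-1.571e+00, -1.000e-03,  3.370e-01]), 0.0286) {'x': -0.0008, 'y': 0.0911, 'z': -0.0002, 'spin': -0.0221}
```

```bash
python3 -m handwheel '[{"fingers":-1,"x":-0.001,"y":0.03,"z":0,"spin":0},{"fingers":-1,"x":-0.001,"y":0.06,"z":0,"spin":0},{"fingers":-1,"x":-0.001,"y":0.08,"z":0,"spin":0},{"fingers":-1,"x":-0.001,"y":0.087,"z":0,"spin":0},{"fingers":-1,"x":-0.001,"y":0.091,"z":0,"spin":0},{"fingers":-1,"x":-0.001,"y":0.091,"z":0,"spin":0},{"fingers":-1,"x":-0.001,"y":0.091,"z":0,"spin":0},{"fingers":-0.35,"x":-0.001,"y":0.091,"z":0,"spin":0},{"fingers":-0.2,"x":-0.001,"y":0.091,"z":0,"spin":0},{"fingers":0.3,"x":-0.001,"y":0.091,"z":0,"spin":0}]'; python3 -m handwheel '[{"fingers":0.5,"x":0,"y":0,"z":0,"spin":0},{"fingers":0.5,"x":0,"y":0,"z":0,"spin":0},{"fingers":0.5,"x":0,"y":0,"z":0,"spin":0},{"fingers":0.5,"x":0,"y":0,"z":0,"spin":0},{"fingers":0.6,"x":0,"y":-0.03,"z":0,"spin":0},{"fingers":0.7,"x":0,"y":-0.07,"z":0,"spin":0},{"fingers":1,"x":0,"y":-0.11,"z":0,"spin":0},{"fingers":1,"x":0.025,"y":-0.127,"z":0.02,"spin":0},{"fingers":1,"x":0.05,"y":-0.127,"z":0.05,"spin":-1},{"fingers":1,"x":0.08,"y":-0.127,"z":0.085,"spin":-2}]'; python3 -c "
from h import *
print(step([.557,.361,.16],.397),step([.557,.361,.033],.397));p,d=cams.camera('wrist')
cv2.imwrite('pics/w8.png',cv2.resize(p[:,:,::-1],(640,480)))"
```

```text
time_s: 20.55
ee_pos: [0.4618, 0.2252, 0.0329]
eef_rot: [-1.571, -0.001, 0.336]
force: [-0.2, -0.7, 0.6]
grip_width: 0.0425
time_s: 21.55
ee_pos: [0.5098, 0.3326, 0.1606]
eef_rot: [-1.571, -0.002, 0.371]
force: [0.5, -0.3, 0.3]
grip_width: 0.0943
{'x': 0.0543, 'y': 0.0006, 'z': 0.0093, 'spin': -1.5052} {'x': 0.0543, 'y': 0.1276, 'z': 0.0093, 'spin': -1.5052}
```

View pics/w8.png

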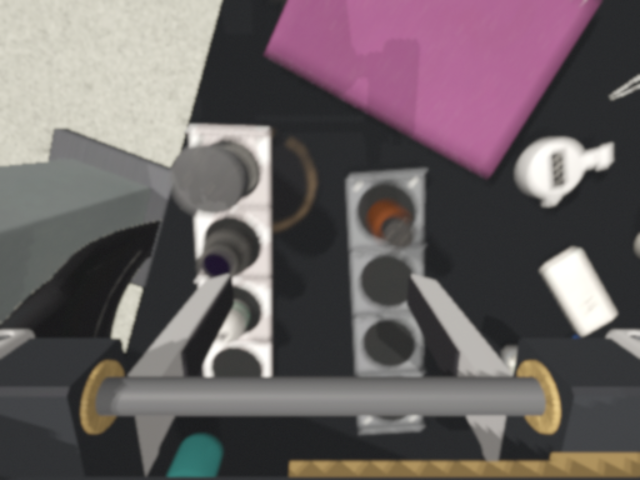

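The objective (235,318) stands in the third place. Last is the amber bottle (388,218).

```bash
python3 -m handwheel '[{"fingers":1,"x":0.03,"y":0,"z":0.009,"spin":-1.5},{"fingers":1,"x":0.054,"y":0,"z":0.009,"spin":-1.5},{"fingers":1,"x":0.054,"y":0,"z":0.009,"spin":-1.5},{"fingers":1,"x":0.054,"y":0.035,"z":0.009,"spin":-1.5},{"fingers":0.6,"x":0.054,"y":0.07,"z":0.009,"spin":-1.5},{"fingers":0.5,"x":0.054,"y":0.1,"z":0.009,"spin":-1.5},{"fingers":0.5,"x":0.054,"y":0.12,"z":0.009,"spin":-1.5},{"fingers":0.5,"x":0.054,"y":0.127,"z":0.009,"spin":-1.5},{"fingers":0.5,"x":0.054,"y":0.127,"z":0.009,"spin":-1.5},{"fingers":-1,"x":0.054,"y":0.127,"z":0.009,"spin":-1.5}]'; python3 -m handwheel '[{"fingers":-1,"x":0,"y":0,"z":0,"spin":0},{"fingers":-1,"x":0,"y":0,"z":0,"spin":0},{"fingers":-1,"x":0,"y":0,"z":0,"spin":0},{"fingers":-1,"x":0,"y":0,"z":0,"spin":0},{"fingers":-1,"x":0,"y":0,"z":0,"spin":0},{"fingers":-1,"x":0,"y":0,"z":0,"spin":0},{"fingers":-1,"x":0,"y":0,"z":0,"spin":0},{"fingers":-1,"x":0,"y":0,"z":0,"spin":0},{"fingers":-1,"x":0,"y":0,"z":0,"spin":0},{"fingers":-1,"x":0,"y":0,"z":0,"spin":0}]' 12; python3 -m handwheel '[{"fingers":-1,"x":0,"y":0,"z":0,"spin":0},{"fingers":-1,"x":0,"y":0,"z":0,"spin":0},{"fingers":-1,"x":0,"y":-0.003,"z":0,"spin":0},{"fingers":-1,"x":0,"y":-0.006,"z":0,"spin":0},{"fingers":-1,"x":0,"y":-0.01,"z":0,"spin":0},{"fingers":-1,"x":0,"y":-0.02,"z":0,"spin":0},{"fingers":-1,"x":0,"y":-0.04,"z":0,"spin":0},{"fingers":-1,"x":0,"y":-0.065,"z":0,"spin":0},{"fingers":-1,"x":0,"y":-0.09,"z":0,"spin":0},{"fingers":-1,"x":0,"y":-0.12,"z":0,"spin":0}]' 12;  python3 -c "
from h import *
print(step([.4843,.1633,.15],.337),step([.4843,.1633,.0335],.337))"
```

```text
time_s: 22.6
ee_pos: [0.5565, 0.3599, 0.0338]
eef_rot: [-1.571, -0.002, 0.397]
force: [-0.1, 0.2, -0.1]
grip_width: 0.0656
time_s: 23.6
ee_pos: [0.5561, 0.3597, 0.0326]
eef_rot: [-1.571, -0.0, 0.397]
force: [-0.2, -0.3, 3.0]
grip_width: 0.0299
time_s: 24.6
ee_pos: [0.5558, 0.3595, 0.1537]
eef_rot: [-1.571, 0.001, 0.397]
force: [1.0, -0.4, -1.1]
grip_width: 0.0292
{'x': -0.1419, 'y': 0.0037, 'z': -0.1533, 'spin': 3.4655} {'x': -0.1419, 'y': 0.1202, 'z': -0.1533, 'spin': 3.4655}
```

```bash
python3 -m handwheel '[{"fingers":-1,"x":-0.01,"y":0,"z":-0.011,"spin":0},{"fingers":-1,"x":-0.035,"y":0,"z":-0.038,"spin":0.5},{"fingers":-1,"x":-0.06,"y":0,"z":-0.065,"spin":1},{"fingers":-1,"x":-0.085,"y":0,"z":-0.092,"spin":2},{"fingers":-1,"x":-0.11,"y":0,"z":-0.119,"spin":3},{"fingers":-1,"x":-0.13,"y":0,"z":-0.14,"spin":3.5},{"fingers":-1,"x":-0.142,"y":0,"z":-0.1535,"spin":3.5},{"fingers":-1,"x":-0.142,"y":0,"z":-0.1535,"spin":3.5},{"fingers":-1,"x":-0.142,"y":0,"z":-0.1535,"spin":3.5},{"fingers":-1,"x":-0.142,"y":0,"z":-0.1535,"spin":3.5}]'; python3 -c "
from h import *
print(st(),step([.4843,.1633,.0335],.337));p,d=cams.camera('wrist')
cv2.imwrite('pics/w9.png',cv2.resize(p[:,:,::-1],(640,480)))"
```

```text
time_s: 25.6
ee_pos: [0.4849, 0.1639, 0.1527]
eef_rot: [-1.571, -0.0, 0.337]
force: [-0.1, -0.1, -0.1]
grip_width: 0.0294
(array([0.4849, 0.1639, 0.1527]), array([-1.571, -0.   ,  0.337]), 0.0294) {'x': -0.0007, 'y': 0.1192, 'z': -0.0004, 'spin': -0.0025}
```

View pics/w9.png

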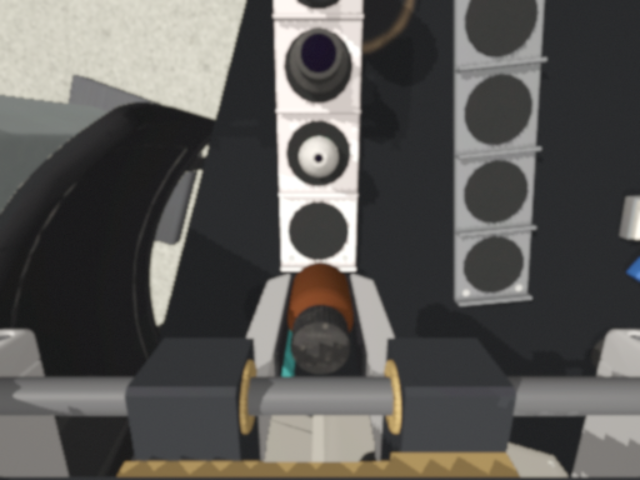

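The amber bottle (320,310) is upright in the jaws, over the rightmost pad (319,228). The objective and eyepiece stand centred on their pads. Lowering and releasing.

```bash
python3 -m handwheel '[{"fingers":-1,"x":-0.001,"y":0.03,"z":0,"spin":0},{"fingers":-1,"x":-0.001,"y":0.06,"z":0,"spin":0},{"fingers":-1,"x":-0.001,"y":0.09,"z":0,"spin":0},{"fingers":-1,"x":-0.001,"y":0.11,"z":0,"spin":0},{"fingers":-1,"x":-0.001,"y":0.116,"z":0,"spin":0},{"fingers":-1,"x":-0.001,"y":0.119,"z":0,"spin":0},{"fingers":-1,"x":-0.001,"y":0.119,"z":0,"spin":0},{"fingers":-0.35,"x":-0.001,"y":0.119,"z":0,"spin":0},{"fingers":-0.2,"x":-0.001,"y":0.119,"z":0,"spin":0},{"fingers":0.3,"x":-0.001,"y":0.119,"z":0,"spin":0}]'; python3 -m handwheel '[{"fingers":0.5,"x":0,"y":0,"z":0,"spin":0},{"fingers":0.5,"x":0,"y":0,"z":0,"spin":0},{"fingers":0.5,"x":0,"y":0,"z":0,"spin":0},{"fingers":0.5,"x":0,"y":0,"z":0,"spin":0},{"fingers":0.6,"x":0,"y":-0.03,"z":0,"spin":0},{"fingers":0.7,"x":0,"y":-0.07,"z":0,"spin":0},{"fingers":0.7,"x":0,"y":-0.11,"z":0,"spin":0},{"fingers":0.7,"x":0.025,"y":-0.15,"z":0.0,"spin":0},{"fingers":0.7,"x":0.065,"y":-0.17,"z":0.02,"spin":-1},{"fingers":0.7,"x":0.105,"y":-0.19,"z":0.045,"spin":-2}]'; python3 - <<'E'
from h import *
P=dict(black=(.419,.35),eye=(.4408,.2877),obj=(.4625,.2254),amber=(.4843,.1633))
H=dict(black=.081,eye=.061,obj=.054,amber=.071);a=.337
V=[]
for n in('top','wrist'):
    c=cams.get_calibration(n);p,d=cams.camera(n);W=pts(c,d).reshape(-1,3);V.append(p)
    for k,(x,y) in P.items():
        r=W[:,:2]-[x,y];q=W[(np.hypot(*r.T)<.032)&(W[:,2]>H[k]-.014)&(W[:,2]<H[k]+.015)]
        if len(q)<5: print(n,k,len(q));continue
        e=(q.min(0)+q.max(0))/2-[x,y,0];print(n,k,len(q),'along x,y mm',np.round(1000*np.array([e[0]*np.cos(a)+e[1]*np.sin(a),-e[0]*np.sin(a)+e[1]*np.cos(a)]),1),'top',q[:,2].max().round(3))
p2,_=cams.camera('scene')
cv2.imwrite('pics/end.png',np.hstack([cv2.resize(V[0][140:290,190:390],(400,300)),cv2.resize(p2[110:230,220:380],(400,300))])[:,:,::-1])
E
```

```text
time_s: 26.65
ee_pos: [0.4839, 0.163, 0.0341]
eef_rot: [-1.571, -0.001, 0.336]
force: [-0.6, -0.7, -0.2]
grip_width: 0.0427
time_s: 27.65
ee_pos: [0.5684, 0.2395, 0.2251]
eef_rot: [-1.571, -0.002, 0.37]
force: [0.4, -1.0, -0.9]
grip_width: 0.08
top black 386 along x,y mm [ 1.6 -1. ] top 0.087
top eye 142 along x,y mm [-0.9 -1.6] top 0.066
top obj 111 along x,y mm [ 0.5 -0.8] top 0.057
top amber 0
wrist black 2390 along x,y mm [1.2 0.1] top 0.084
wrist eye 713 along x,y mm [-0.5 -1. ] top 0.064
wrist obj 422 along x,y mm [-0.3  0.2] top 0.055
wrist amber 382 along x,y mm [1.  0.6] top 0.073
```

View pics/end.png

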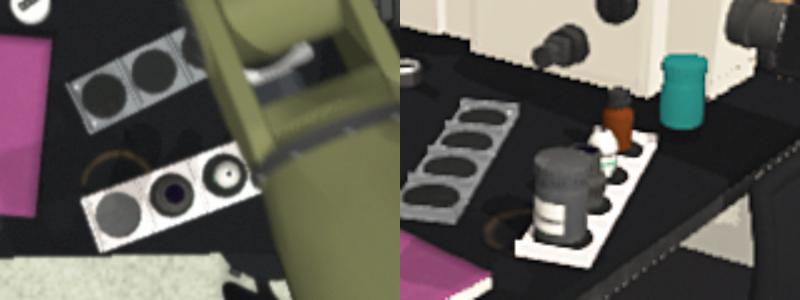

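All four pieces stand upright and within 2 mm of their pad centres, and the gripper is clear at z 0.225. Handing in.

```bash
python3 -c "
from station import workorder
print(workorder.hand_in())"
```

```text
the job is handed in; nothing more can be done
None
```

I moved all four pieces to the white rack in reverse order and handed the job in at about 28 s of robot time. Left to right the white rack now holds the black bottle, eyepiece, objective and amber bottle; the grey rack held amber, objective, eyepiece, black.

My last check before handing in:
- **Position:** the wrist camera put all four pieces within 2 mm of their pad centres. The top camera agreed for three of them. The arm hid the amber bottle from the top camera, so it was measured by the wrist camera only, though the scene picture also shows it.
- **Upright:** all four looked upright in the scene picture, and their measured top heights agree with that to a few millimetres.
- **Contact:** the gripper was open and clear above the racks. Wrist forces read at the end of each move never exceeded about 6 N.

Only one command failed: the first move was refused whole because the rows lacked some fields, and nothing moved.

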